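Seat the loose cover on the supply tubs

TASK

One of the four identical press-on covers on the white supply tubs in the steel tray is not seated and rocks. With the closed fingertips, press near the edge of one cover after another until you find the one that rocks, then push down on its middle until it is fully home, and move clear. Do not pick up or lift anything, and leave the vials, bottles and other things where they stand.

Things in the scene. Friction and masses are not known exactly. Their poses are not given: they have to be found in the camera images.
- tray: Fixed steel tray, 250 (its x) by 210 mm (its y), rim 18 mm high, a lug at each x end. Origin: centre of its underside. Four identical white square tubs are fixed in it, two by two, 130 mm apart along x, 94 mm along y, a lane between the pairs. Each has an identical flat press-on cover, 68 mm square, 8 mm thick, with a 10 mm skirt. Three covers are home and do not give; one, at any place, is loose.
- place_1 (a point): Tub place 1 of 4, at x = -65, y = +47 mm in the tray's frame: on the tub's vertical axis, 63 mm above the counter. The middle of the cover's flat top there is 61 to 65 mm above the counter (uneven; height does not tell the loose one). Axes parallel to the tray's and the cover's edges, z up.
- place_2 (a point): Tub place 2 of 4, at x = -65, y = -47 mm in the tray's frame: on the tub's vertical axis, 63 mm above the counter. The middle of the cover's flat top there is 61 to 65 mm above the counter (uneven; height does not tell the loose one). Axes parallel to the tray's and the cover's edges, z up.
- place_3 (a point): Tub place 3 of 4, at x = +65, y = +47 mm in the tray's frame: on the tub's vertical axis, 63 mm above the counter. The middle of the cover's flat top there is 61 to 65 mm above the counter (uneven; height does not tell the loose one). Axes parallel to the tray's and the cover's edges, z up.
- place_4 (a point): Tub place 4 of 4, at x = +65, y = -47 mm in the tray's frame: on the tub's vertical axis, 63 mm above the counter. The middle of the cover's flat top there is 61 to 65 mm above the counter (uneven; height does not tell the loose one). Axes parallel to the tray's and the cover's edges, z up.
- cover_height (a joint): Height of the loose cover above home, m: 0.003 at the start, 0 home, up to 0.02 if lifted. Friction of 8 N holds it where it is left. Pressed within 8 mm of its middle with 12 to 18 N it slides down 3 mm, stops firmly and stays; pressed at an edge with under 10 N it only tips (20 N there may push it down). This number does not tell where the cover is.
- cover_rock_x (a joint): Tilt of the loose cover about the tray's x axis, rad, 0 level (as at the start). Pressed near any edge or corner it tips that side down until its rim stops it (2 to 3 mm at 24 mm from the middle, about 0.1 rad, at 2 to 3 N) and springs level when let go. Positive: its +y side is up.
- cover_rock_y (a joint): The same about the tray's y axis. Positive: its +x side is down.
- vial_a: Bystander, to be left in place: small glass vial, 22 mm across, 52 mm tall, standing in the tray's middle lane. Origin: centre of its underside.
- vial_b: Bystander, to be left in place: a second such vial in the lane. Origin: centre of its underside.
- bottle_a: Bystander, to be left in place: white plastic bottle, 60 mm across, 150 mm tall, standing beside the tray. Origin: centre of its underside.
- bottle_b: Bystander, to be left in place: a second such bottle on the tray's other side. Origin: centre of its underside.
- tape_roll: Bystander, to be left in place: roll of white tape lying flat, 64 mm across, 24 mm high, beside the tray. Origin: centre of its underside.
- gallipot: Bystander, to be left in place: small open steel bowl, 70 mm across, 40 mm high, beside the tray. Origin: centre of its underside.
Things that resemble listed ones, but are neither listed nor needed, are in the scene too. What is shaped like the part that bears cover_height but purple or yellow is not meant.

How it is judged:
On the way, in this order (a step that is already met when the one before it is completed fails the run):
1. the loose cover has been pressed near an edge and has rocked (tilt over 0.04 rad) ((value of joint any of cover_rock_x, cover_rock_y above 0.04 rad or value of joint any of cover_rock_x, cover_rock_y below -0.04 rad)), for 0.05 s.
2. the loose cover has been pushed home (less than 1.2 mm above its seat) and is level (value of joint cover_height below 0.0012 m and value of joint cover_rock_x between -0.025 and 0.025 rad and value of joint cover_rock_y between -0.025 and 0.025 rad), for 0.2 s.
At the end, for the whole second after the job is handed in: The formerly loose cover is home (less than 1.2 mm above its seat), level within 0.025 rad on both axes and at rest; the vials, bottles, tape roll and bowl stand upright (within 0.3 rad) within 30 mm of where they were (all of step 2 and velocity of joint cover_height below 0.005 m/s and distance of each of vial_a, vial_b, bottle_a, bottle_b, tape_roll, gallipot from where it was at the start of the episode below 0.03 m and angle between each of vial_a, vial_b, bottle_a, bottle_b, tape_roll, gallipot's own z axis and vertical below 0.3 rad); the robot touches nothing.
It fails at once if the loose cover is lifted (more than 6 mm above its seat) (value of joint cover_height above 0.006 m).
It fails at once if a vial, bottle, the tape roll or the bowl is lifted (underside more than 20 mm above the counter) or displaced by more than 30 mm (distance of any of vial_a, vial_b, bottle_a, bottle_b, tape_roll, gallipot from where it was at the start of the episode above 0.03 m or height (world z) of any of vial_a, vial_b, bottle_a, bottle_b, tape_roll, gallipot above 0.02 m).
It fails at once if a vial, bottle, the tape roll or the bowl is tipped over (angle between any of vial_a, vial_b, bottle_a, bottle_b, tape_roll, gallipot's own z axis and vertical above 0.6 rad).
It also fails if it takes over 51 s, if anything falls off the work surface, if the arm or the gripper's body presses on something with over 40 N, if the wrist force passes 120 N, or if a joint passes its speed limit or range.

ROBOT

A 6-joint arm with a two-finger parallel gripper is mounted at the origin on the work surface. World frame = base frame: x ahead of the robot, y to its left, z up, the work surface at z = 0. Lengths are in m, angles in rad, forces in N, time in s.
With the tool pointing down it reaches from about 0.375 to 0.925 m from the base axis. Payload 5.7 kg.
Tool frame: the origin (TCP) lies at the very end of the fingers, on their centre line; the grasp point (between the pads) lies 19 mm behind it; z points along the fingers, x is the direction in which the jaws open and shut, and the axes are right-handed (so a half turn about z gives the same grasp; the last joint's range is limited). The gripper opens to 85 mm and grips with 20 to 120 N. Pads are 22 mm wide; open, the fingers measure 114 mm over their backs; the gripper's body (76 mm by 85 mm) begins 54 mm behind the grasp point. The pads swing forward as they close: fully open they stand 13 mm farther back than shut.
Start: joints at [-1.287, 0.359, 1.51, -0, 1.272, -0.115], TCP at [0.233, -0.553, 0.231] pointing down, gripper open.
Joint ranges: [-2.97, 2.97], [-1.01, 2.36], [0.21, 2.38], [-0.96, 4.11], [0.2, 2.71], [-2.98, 2.98]. Speed limits (rad/s): [2.39, 2.39, 3.14, 3.14, 3.14, 3.14].

INTERFACE

Orientations are given as [roll, pitch, yaw] about the fixed x, y, z axes, in that order (R = Rz(yaw) Ry(pitch) Rx(roll)).
In Python, from workcell import r gives the robot as it stands.
- The arm moves only by the tool jog_arm, never from a script. Its argument "plan" is one flat list of numbers, 6 for each row, row after row: the shift along the tool's x, y, z in mm, then the turn, a rotation vector about the tool's x, y, z in rad. In form: [tx, ty, tz, ax, ay, az, tx, ty, tz, ax, ay, az, ...]. A call has 1 to 12 rows; each row shifts and turns the pose as measured when the row begins, along the tool's axes as they then stand; what a row does not reach is not made up. A row lasts 1/10 s, in which the tool goes at most 50 mm and 8.59 degrees, less where a joint would pass 70% of its speed; a pose out of reach is approached as far as the arm can. A call is refused whole if a number of a shift passes 50 or a number of a turn 0.15, either way. A call with a gripper value outside its range is refused whole. "claw" is the opening, from 0 (shut) to 1 (fully open), set as the call begins (left out, the last holds). The fingers move at their own pace and stop on an object; "squeeze" is the grip in N (left out, the last holds). Time passes only in rows, so rows that do not move let the fingers close. It gives the time, the measured TCP pose, the force and the opening at its end, in the units of the state.
- r.observe(): the state, without advancing time (a new reading comes with each control period).
- r.grab_frame(name): name is "side" or "top" or "wrist"; returns a dict with "img" (420x560x3 uint8, blue, green, red), "z_map" (420x560 float32, m along the optical axis (not along the pixel's ray), 0 where there is no reading), "fx", "fy", "cx", "cy" (pixels), "R" (3x3) and "t" (3): a world point X has camera coordinates R X + t. Camera axes: x right, y down, z forward; pixel columns grow to the right and rows downward; lengths in m; the calibration is good to about 2 mm. A picture is of the moment at which its call begins.
- r.close_job(): hands the job in, once; it reports no verdict.
The state is a dict: "time_s": time; "joint_pos": joint angles; "dq": joint speeds; "joint_torque": joint torques, N m; "tcp_pos": TCP position; "ee_rot": TCP orientation; "ft_force": force on the tool from outside, world axes, zero at the start; "torque": the same for the moment, N m; "finger_gap": finger opening in m.
Only numpy, scipy, OpenCV 4.12 (cv2) and the standard library are available. Lean on these libraries where they do the work, as an engineer would, in place of code of your own. Each camera call takes 0.05 s, during which the arm holds its last target. There are 200 camera calls.

## Working session

There is one attempt and no reset: what is moved stays moved. The work goes in short steps, Python scripts to look and compute and a tool call to move; the robot and the scene stay as the last step left them, time stands still between calls to the robot, and variables do not carry over. Pictures are saved under pics/ and viewed, about 8 in all and at most 12, crops included, and the job is handed in when it is done.

Besides the shell and the picture viewer there is one more tool, called after "Call:" as name(argument=value, ...) on one line, values as JSON. jog_arm: Moves the arm, as the interface text tells. Its arguments: {"type":"object","properties":{"plan":{"type":"array"},"claw":{"type":"number"},"squeeze":{"type":"number"}},"required":["plan"]}

```bash
mkdir -p pics; ls; python3 - <<'E'
from workcell import r
import cv2,numpy as np
for n in("top","side"):
    f=r.grab_frame(n); cv2.imwrite(f"pics/{n}0.png",f["img"]); np.savez(f"{n}0.npz",**f)
    print(n,f["fx"],f["cx"],f["cy"],f["R"].round(3).tolist(),f["t"])
s=r.observe();print(s)
E
```

```text
pics
top 546.9994938819045 282.688254091641 207.0746819462168 [[-0.017, -1.0, 0.014], [-0.997, 0.016, -0.081], [0.081, -0.015, -0.997]] [-0.05314601  0.49311526  1.35932703]
side 410.8457595084597 278.56805323931025 208.90795278358055 [[-0.694, -0.72, -0.005], [-0.467, 0.455, -0.758], [0.548, -0.524, -0.652]] [0.32480827 0.32248417 0.84696969]
{'time_s': 0.1, 'joint_pos': array([-1.28713599e+00,  3.59433941e-01,  1.51134318e+00,  3.86277484e-06,
        1.27250169e+00, -1.15104290e-01]), 'dq': array([-0.00107737, -0.00129561, -0.00216284, -0.00045456, -0.00083894,
       -0.00018747]), 'joint_torque': array([-5.07744589e-04, -5.28653097e+01, -2.79348779e+01, -2.13923222e-04,
        4.94187319e-03, -1.64507281e-05]), 'tcp_pos': array([ 0.23278446, -0.55232624,  0.23052985]), 'ee_rot': array([-3.14139533e+00,  1.67457447e-03, -1.17203267e+00]), 'ft_force': array([-0.59749322,  0.96005879,  0.25303404]), 'torque': array([ 0.05935492,  0.01259974, -0.01238277]), 'finger_gap': 0.08572407656381702}
```

View pics/top0.png

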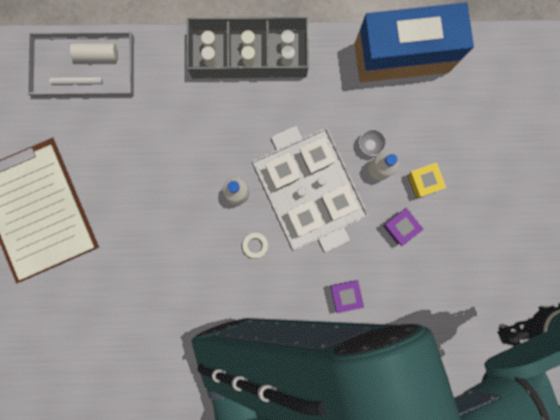

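View pics/side0.png

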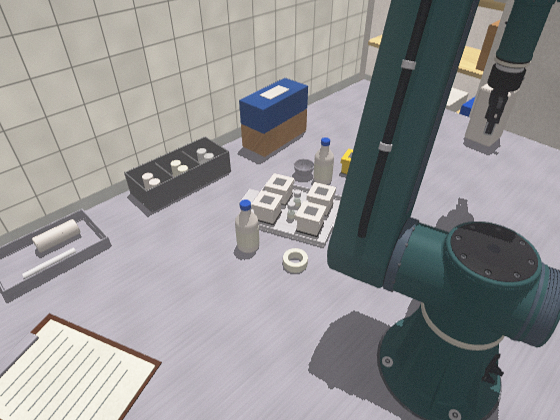

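The top view shows the tray centred near (310,188). Its four white covers are at about (283,170), (318,154), (305,218) and (340,202), and the lugs at (287,136) and (335,239). The purple covers at (404,227) and (347,296) and the yellow one at (428,180) are decoys outside the tray. The bottles stand at (236,190) and (388,165), the bowl at (371,145) and the tape at (255,245).

```bash
cat > h.py <<'E'
import numpy as np,cv2
def cloud(f):
    z=f["z_map"].astype(float);v,u=np.mgrid[:z.shape[0],:z.shape[1]]
    c=np.stack([(u-f["cx"])/f["fx"]*z,(v-f["cy"])/f["fy"]*z,z],-1)
    return (c-f["t"])@f["R"]
E
python3 - <<'E'
from h import *
f=np.load("top0.npz");X=cloud(f)
m=np.zeros(X.shape[:2],bool);m[125:255,245:372]=1
cs=[(283,170),(318,154),(305,218),(340,202)]
h=m&(X[...,2]>.052)&(X[...,2]<.075)
n,l,st,ce=cv2.connectedComponentsWithStats(h.astype(np.uint8))
for i in range(1,n):
    if st[i,4]>20:
        P=X[l==i]; rc=cv2.minAreaRect((P[:,:2]*1000).astype(np.float32)); print(ce[i].round(1),st[i,4],P.mean(0).round(4),np.median(P[:,2]).round(4),rc)
for u,v in [(287,136),(335,239),(302,193),(320,182),(236,190),(388,165),(371,145)]: print(u,v,X[v,u].round(3))
c=cv2.resize(f["img"][115:265,220:420],None,fx=4,fy=4,interpolation=cv2.INTER_CUBIC);cv2.imwrite("pics/crop0.png",c)
E
```

```text
[317.  154.9] 769 [ 0.6166 -0.1475  0.0618] 0.0618 ((617.5427856445312, -147.82269287109375), (68.46826171875, 69.06804656982422), 23.820331573486328)
[282.7 170.5] 772 [ 0.5788 -0.0621  0.0642] 0.0643 ((579.5155639648438, -61.938079833984375), (68.24809265136719, 68.4001693725586), 24.030868530273438)
[321.4 180.4] 51 [ 0.554  -0.1574  0.0555] 0.055 ((553.6498413085938, -157.83248901367188), (17.70819091796875, 18.11992073059082), 89.3734359741211)
[339.4 202.2] 778 [ 0.4983 -0.1997  0.0642] 0.0643 ((498.7744445800781, -200.37054443359375), (68.01741790771484, 68.37738037109375), 23.737489700317383)
[301.1 191.3] 42 [ 0.5277 -0.1067  0.0553] 0.0549 ((527.1856689453125, -106.52471923828125), (19.988893508911133, 17.89261245727539), 89.7580337524414)
[304.9 218.2] 776 [ 0.4604 -0.1144  0.0648] 0.0647 ((460.68408203125, -114.51944732666016), (67.94122314453125, 67.90388488769531), 23.89997673034668)
287 136 [ 0.675 -0.076  0.014]
335 239 [ 0.41  -0.192  0.013]
302 193 [ 0.523 -0.109  0.055]
320 182 [ 0.55  -0.154  0.057]
236 190 [0.522 0.047 0.153]
388 165 [ 0.576 -0.305  0.144]
371 145 [ 0.65  -0.292  0.006]
```

View pics/crop0.png

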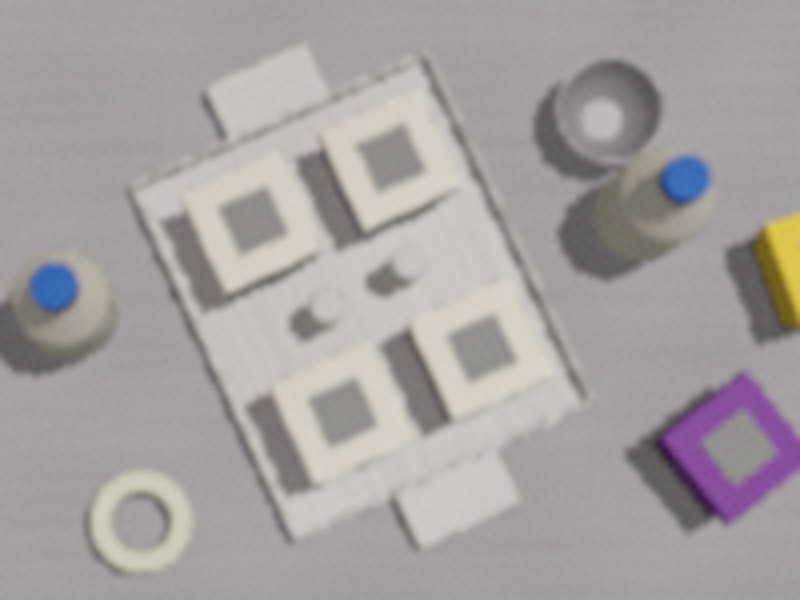

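Four candidate covers, with world centres:
- A (.579,-.062)
- B (.617,-.148)
- C (.461,-.115)
- D (.499,-.200)

All are about 68 mm square with tops at 62–65 mm, and the 94/130 mm spacing checks. Tray yaw is about 24°. The purple and yellow ones lie outside the tray and aren't meant. The tool is already aligned with the tray to about 1°. I'll go above D's lane-side edge with the fingers shut.

Call:
jog_arm(plan=[-22, -41, 0, 0, 0, -0.018, -22, -41, 0, 0, 0, 0, -22, -41, 0, 0, 0, 0, -22, -41, 0, 0, 0, 0, -22, -41, 0, 0, 0, 0, -22, -41, 0, 0, 0, 0, -22, -41, 0, 0, 0, 0, -22, -41, 0, 0, 0, 0, -22, -41, 0, 0, 0, 0, -22, -41, 0, 0, 0, 0, 0, 0, 0, 0, 0, 0, 0, 0, 0, 0, 0, 0], claw=0)

```text
time_s: 1.3
tcp_pos: [0.5278, -0.1721, 0.226]
ee_rot: [3.14, 0.005, -1.157]
ft_force: [0.2, -0.1, 0.2]
finger_gap: 0.0001
```

Call:
jog_arm(plan=[7, 6, 25, 0, 0, 0, 7, 6, 25, 0, 0, 0, 0, 0, 30, 0, 0, 0, 0, 0, 25, 0, 0, 0, 0, 0, 20, 0, 0, 0, 0, 0, 15, 0, 0, 0, 0, 0, 0, 0, 0, 0, 0, 0, 0, 0, 0, 0])

```text
time_s: 2.1
tcp_pos: [0.5159, -0.1989, 0.0816]
ee_rot: [3.137, 0.004, -1.166]
ft_force: [-0.7, 0.0, -0.3]
finger_gap: 0.0003
```

```bash
python3 - <<'E'
from workcell import r
import cv2
s=r.observe();print(s["tcp_pos"],s["ee_rot"],s["ft_force"])
cv2.imwrite("pics/side1.png",cv2.resize(r.grab_frame("side")["img"][130:280,210:410],None,fx=4,fy=4))
E
```

```text
[ 0.51589927 -0.1989408   0.08162481] [ 3.13718478  0.00426573 -1.16623526] [-0.71787641  0.00622865 -0.27944502]
```

View pics/side1.png

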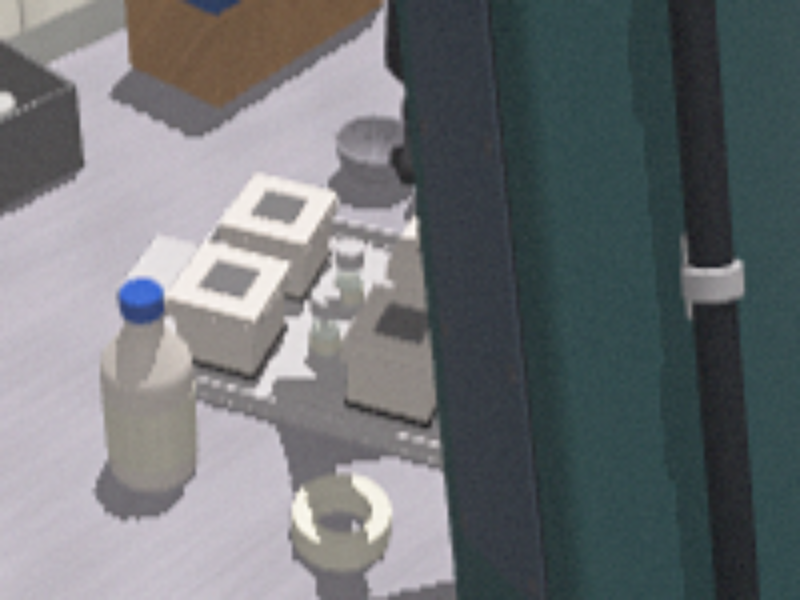

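The arm blocks the side view here; A and B are visible at (230,280) and (280,210), with the vials standing. I'll correct to the edge and probe down gently by force.

Call:
jog_arm(plan=[-3, -5, 4, 0, 0, 0, -3, -5, 4, 0, 0, 0, 0, 0, 2, 0, 0, 0, 0, 0, 0, 0, 0, 0, 0, 0, 0, 0, 0, 0])

```text
time_s: 2.65
tcp_pos: [0.5253, -0.1898, 0.074]
ee_rot: [3.141, -0.0, -1.166]
ft_force: [0.0, -0.6, -0.7]
finger_gap: -0.0002
```

Call:
jog_arm(plan=[0, 0, 3, 0, 0, 0, 0, 0, 3, 0, 0, 0, 0, 0, 2, 0, 0, 0, 0, 0, 1, 0, 0, 0])

```text
time_s: 3.05
tcp_pos: [0.5255, -0.1899, 0.0646]
ee_rot: [3.141, -0.001, -1.166]
ft_force: [0.9, 0.0, -0.6]
finger_gap: -0.0004
```

Call:
jog_arm(plan=[0, 0, 1, 0, 0, 0, 0, 0, 1, 0, 0, 0])

```text
time_s: 3.25
tcp_pos: [0.526, -0.1898, 0.0626]
ee_rot: [-3.141, -0.001, -1.166]
ft_force: [0.9, 0.5, 3.0]
finger_gap: 0.0
```

Call:
jog_arm(plan=[0, 0, 1, 0, 0, 0])

```text
time_s: 3.35
tcp_pos: [0.5262, -0.1897, 0.0618]
ee_rot: [-3.141, -0.001, -1.166]
ft_force: [-0.2, 1.9, 6.8]
finger_gap: 0.0001
```

Call:
jog_arm(plan=[0, 0, 1, 0, 0, 0])

```text
time_s: 3.45
tcp_pos: [0.5263, -0.1897, 0.0615]
ee_rot: [-3.14, -0.001, -1.166]
ft_force: [-3.0, 2.0, 13.6]
finger_gap: 0.0002
```

Call:
jog_arm(plan=[0, 0, -0.5, 0, 0, 0])

```text
time_s: 3.55
tcp_pos: [0.5262, -0.1897, 0.0623]
ee_rot: [-3.141, -0.001, -1.166]
ft_force: [-1.2, 0.3, 2.3]
finger_gap: -0.0002
```

Call:
jog_arm(plan=[0, 0, -0.5, 0, 0, 0])

```text
time_s: 3.65
tcp_pos: [0.5259, -0.1897, 0.0629]
ee_rot: [-3.141, -0.001, -1.166]
ft_force: [-0.9, -0.4, 2.0]
finger_gap: 0.0002
```

Call:
jog_arm(plan=[0, 0, -0.5, 0, 0, 0])

```text
time_s: 3.75
tcp_pos: [0.5258, -0.1897, 0.0634]
ee_rot: [-3.141, -0.001, -1.166]
ft_force: [-0.3, -0.2, 0.8]
finger_gap: 0.0001
```

Call:
jog_arm(plan=[0, 0, -0.5, 0, 0, 0])

```text
time_s: 3.85
tcp_pos: [0.5256, -0.1898, 0.0638]
ee_rot: [-3.141, -0.001, -1.166]
ft_force: [-0.5, 1.4, 0.0]
finger_gap: -0.0002
```

Call:
jog_arm(plan=[0, 0, -0.5, 0, 0, 0])

```text
time_s: 3.95
tcp_pos: [0.5255, -0.1898, 0.0642]
ee_rot: [3.142, -0.001, -1.166]
ft_force: [-0.1, -0.5, -0.6]
finger_gap: 0.0004
```

Call:
jog_arm(plan=[0, 0, -0.5, 0, 0, 0])

```text
time_s: 4.05
tcp_pos: [0.5255, -0.1899, 0.0645]
ee_rot: [3.141, -0.001, -1.166]
ft_force: [0.6, 0.3, -1.3]
finger_gap: -0.0001
```

D shows a soft zone of about 2 N over roughly 2 mm before a hard stop, which suggests it's the loose one. For reference I'll probe C in the same way.

Call:
jog_arm(plan=[0, 0, -8, 0, 0, 0, -24, 0, 0, 0, 0, 0, -24, 0, 0, 0, 0, 0, -24, 0, 0, 0, 0, 0, -22, 0, 0, 0, 0, 0, 0, 0, 0, 0, 0, 0, 0, 0, 0, 0, 0, 0])

```text
time_s: 4.75
tcp_pos: [0.4898, -0.1025, 0.0755]
ee_rot: [-3.138, -0.005, -1.167]
ft_force: [0.5, 0.3, 0.5]
finger_gap: -0.0
```

Call:
jog_arm(plan=[0, 5, 4, 0, 0, 0, 0, 0, 3, 0, 0, 0, 0, 0, 2, 0, 0, 0])

```text
time_s: 5.05
tcp_pos: [0.4871, -0.1069, 0.0667]
ee_rot: [-3.136, -0.007, -1.168]
ft_force: [0.1, 0.3, -0.0]
finger_gap: 0.0002
```

Call:
jog_arm(plan=[0, 0, 1, 0, 0, 0])

```text
time_s: 5.15
tcp_pos: [0.4872, -0.1075, 0.0653]
ee_rot: [-3.136, -0.007, -1.169]
ft_force: [-0.2, -0.2, 0.5]
finger_gap: -0.0003
```

Call:
jog_arm(plan=[0, 0, 0.5, 0, 0, 0])

```text
time_s: 5.25
tcp_pos: [0.4872, -0.1076, 0.0649]
ee_rot: [-3.136, -0.007, -1.17]
ft_force: [-3.0, 3.4, 15.1]
finger_gap: 0.0003
```

Call:
jog_arm(plan=[0, 0, 0.5, 0, 0, 0])

```text
time_s: 5.35
tcp_pos: [0.4872, -0.1076, 0.0649]
ee_rot: [-3.136, -0.006, -1.17]
ft_force: [-3.5, 1.8, 13.8]
finger_gap: -0.0
```

C stops hard at 64.9 mm, at 0.5 mm travel with 15 N, so it is home. D is the loose one: it gave 2.8 mm softly and sprang back. I'll go to D's middle.

Call:
jog_arm(plan=[0, 0, -9, 0, 0, 0, 22, 6, 0, 0, 0, 0, 23, 6, 0, 0, 0, 0, 23, 7, 0, 0, 0, 0, 22, 6, 0, 0, 0, 0, 0, 0, 0, 0, 0, 0, 0, 0, 0, 0, 0, 0])

```text
time_s: 6.05
tcp_pos: [0.5009, -0.2043, 0.077]
ee_rot: [-3.135, -0.008, -1.17]
ft_force: [0.1, 0.0, 0.3]
finger_gap: 0.0002
```

Call:
jog_arm(plan=[-4, 0, 4, 0, 0, 0, 0, 0, 4, 0, 0, 0, 0, 0, 2, 0, 0, 0])

```text
time_s: 6.35
tcp_pos: [0.4986, -0.1982, 0.0665]
ee_rot: [-3.135, -0.007, -1.169]
ft_force: [-0.2, -0.8, 0.1]
finger_gap: 0.0003
```

Call:
jog_arm(plan=[0, 0, 1, 0, 0, 0])

```text
time_s: 6.45
tcp_pos: [0.4981, -0.1972, 0.065]
ee_rot: [-3.136, -0.006, -1.168]
ft_force: [-0.4, -0.2, -0.1]
finger_gap: 0.0001
```

Call:
jog_arm(plan=[0, 0, 1, 0, 0, 0])

```text
time_s: 6.55
tcp_pos: [0.4981, -0.1968, 0.064]
ee_rot: [-3.136, -0.006, -1.167]
ft_force: [-1.0, -0.6, 7.8]
finger_gap: -0.0001
```

Call:
jog_arm(plan=[0, 0, 1, 0, 0, 0])

```text
time_s: 6.65
tcp_pos: [0.4981, -0.1968, 0.0633]
ee_rot: [-3.137, -0.006, -1.166]
ft_force: [-3.3, 0.2, 7.7]
finger_gap: 0.0004
```

Call:
jog_arm(plan=[0, 0, 1, 0, 0, 0])

```text
time_s: 6.75
tcp_pos: [0.4981, -0.1969, 0.0628]
ee_rot: [-3.137, -0.007, -1.166]
ft_force: [-1.9, -0.8, 7.6]
finger_gap: -0.0002
```

Contact, and it's sliding at about 8 N, as expected for the loose cover. I'll continue to the firm stop.

Call:
jog_arm(plan=[0, 0, 1, 0, 0, 0, 0, 0, 1, 0, 0, 0])

```text
time_s: 6.95
tcp_pos: [0.4981, -0.1969, 0.062]
ee_rot: [-3.137, -0.007, -1.165]
ft_force: [-2.3, 0.3, 8.2]
finger_gap: -0.0002
```

Call:
jog_arm(plan=[0, 0, 1, 0, 0, 0])

```text
time_s: 7.05
tcp_pos: [0.4981, -0.1969, 0.0616]
ee_rot: [-3.137, -0.008, -1.165]
ft_force: [-2.5, 0.4, 9.1]
finger_gap: -0.0002
```

Call:
jog_arm(plan=[0, 0, 1, 0, 0, 0])

```text
time_s: 7.15
tcp_pos: [0.4981, -0.197, 0.0613]
ee_rot: [-3.137, -0.008, -1.165]
ft_force: [-2.3, 0.6, 8.9]
finger_gap: -0.0004
```

Call:
jog_arm(plan=[0, 0, 1.5, 0, 0, 0, 0, 0, 1.5, 0, 0, 0])

```text
time_s: 7.35
tcp_pos: [0.4982, -0.197, 0.0608]
ee_rot: [-3.137, -0.009, -1.164]
ft_force: [-5.1, 2.4, 20.4]
finger_gap: -0.0001
```

Call:
jog_arm(plan=[0, 0, 1.5, 0, 0, 0, 0, 0, 1.5, 0, 0, 0, 0, 0, 1.5, 0, 0, 0])

```text
time_s: 7.65
tcp_pos: [0.4982, -0.197, 0.0609]
ee_rot: [-3.136, -0.011, -1.163]
ft_force: [-3.3, 1.2, 16.4]
finger_gap: 0.0001
```

Firm stop at 60.9 mm, after about 3 mm of travel. Now moving clear, straight up and then back.

Call:
jog_arm(plan=[0, 0, -5, 0, 0, 0, 0, 0, -20, 0, 0, 0, 0, 0, -40, 0, 0, 0, 0, 0, -40, 0, 0, 0, 0, 0, -40, 0, 0, 0, 0, 0, -30, 0, 0, 0, 0, 0, 0, 0, 0, 0])

```text
time_s: 8.35
tcp_pos: [0.4961, -0.1944, 0.2427]
ee_rot: [-3.138, -0.009, -1.162]
ft_force: [0.5, 0.2, -0.2]
finger_gap: -0.0002
```

Call:
jog_arm(plan=[22, 41, 0, 0, 0, 0, 22, 41, 0, 0, 0, 0, 22, 41, 0, 0, 0, 0, 22, 41, 0, 0, 0, 0, 22, 41, 0, 0, 0, 0, 22, 41, 0, 0, 0, 0, 22, 41, 0, 0, 0, 0, 22, 35, 0, 0, 0, 0, 0, 0, 0, 0, 0, 0, 0, 0, 0, 0, 0, 0])

```text
time_s: 9.35
tcp_pos: [0.2636, -0.4918, 0.2367]
ee_rot: [-3.134, -0.006, -1.156]
ft_force: [-0.6, 0.2, 0.4]
finger_gap: 0.0001
```

```bash
python3 - <<'E'
from workcell import r
from h import *
f=r.grab_frame("top");X=cloud(f);X0=cloud(np.load("top0.npz"))
s=r.observe();print(s["time_s"],s["tcp_pos"],s["ft_force"])
for n,(u,v) in dict(A=(283,170),B=(317,155),C=(305,218),D=(339,202)).items():
    for Y in(X0,X):
        P=Y[v-9:v+10,u-9:u+10].reshape(-1,3);P=P[abs(P[:,2]-.063)<.006]
        k=np.linalg.lstsq(np.c_[P-P.mean(0)][:,:2],P[:,2]-P[:,2].mean(),rcond=None)[0];print(n,len(P),P[:,2].mean().round(4),k.round(3))
cv2.imwrite("pics/top1.png",f["img"])
E
```

```text
9.4 [ 0.26383847 -0.49179066  0.23670683] [ 0.31374232 -0.24258692 -0.19336189]
A 342 0.0641 [-0.004 -0.01 ]
A 345 0.0642 [-0.006  0.015]
B 347 0.0623 [ 0.007 -0.008]
B 338 0.0622 [-0.003  0.01 ]
C 323 0.0645 [ 0.003 -0.022]
C 327 0.0646 [-0.007 -0.005]
D 342 0.0643 [-0.013 -0.007]
D 326 0.0612 [-0.018  0.002]
```

View pics/top1.png

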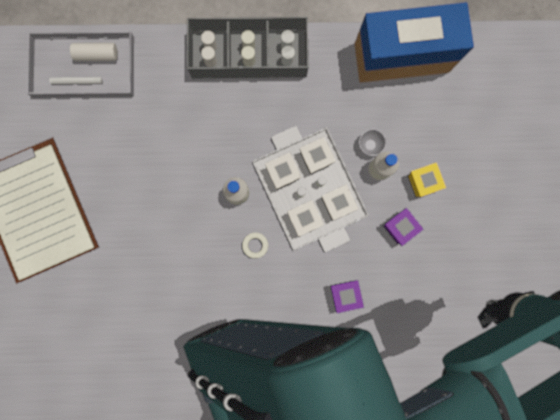

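D at (340,202) dropped 3.1 mm (64.3 → 61.2 mm) and is level. The other covers and all the bystanders are where they were, and the arm is clear.

```bash
python3 -c "
from workcell import r
print(r.close_job())"
```

```text
the job is handed in; nothing more can be done
None
```

The loose cover was D, the one at world (0.499, -0.200), and it is now pushed home. The job is handed in.

- **Finding it:** Pressed near its edge, D gave about 2.8 mm, softly at first (2–3 N), and sprang back. That is an estimated tilt of about 0.1 rad. Cover C, pressed the same way, stopped hard within 0.5 mm, so it was already home. I did not press A or B.
- **Pressing it home:** I pushed on D's middle. It slid at about 8 N and stopped firmly after about 3 mm.
- **Last checks:** The top camera puts D 3.1 mm lower than at the start and level to within about 0.02 rad, which is about the noise of that measurement. The other three covers are unchanged to 0.1 mm. The vials, bottles, tape roll and bowl look unmoved in the picture. The arm is clear, with wrist force near zero at 9.4 s.
- **Higher than planned:** The edge press on D briefly reached 13.6 N, above the 10 N at which it only tips. The last push on its middle peaked at 20.4 N, over the 12–18 N range. I saw no harm from either.

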